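# Swing a chair rail home against the bench dog

## Robot

A 6-joint arm with a two-finger parallel gripper is mounted at the origin on the work surface. World frame = base frame: x ahead of the robot, y to its left, z up, the work surface at z = 0. Lengths are in m, angles in rad, forces in N, time in s.
With the tool pointing down it reaches from about 0.25 to 0.8 m from the base axis. Payload 3.9 kg.
Tool frame: the origin (TCP) lies midway between the tips of the shut fingers; the grasp point (between the pads) lies 19 mm behind it (r.hold_point_z is the distance from the TCP to the grasp point, in m); z points along the fingers, y is the line along which they close (so a half turn about z gives the same grasp; the last joint's range is limited). The gripper opens to 85 mm and grips with 20 to 120 N. Pads are 22 mm wide; open, the fingers measure 114 mm over their backs; the gripper's body (76 mm by 85 mm) begins 54 mm behind the grasp point. The pads swing forward as they close: fully open they stand 13 mm farther back than shut.
Start: joints at [-1.101, 0.26, -0.138, 1.173, 0, 1.571], TCP at [0.238, -0.468, 0.231] pointing down, gripper open.
Joint ranges: [-2.78, 2.78], [-0.83, 1.72], [-1.28, 1.37], [-1.9, 2.12], [-1.57, 1.48], [-3.14, 3.14]. Speed limits (rad/s): [2.57, 2.57, 3.14, 3.14, 3.14, 3.14].

## Interface

Orientations are given as a unit quaternion [w, x, y, z].
In Python, from workcell import r, viewer, finish_job gives the robot as it stands. The module is installed in compiled form; this text tells all that it offers.
- The arm moves only by the tool carry_out, never from a script. Its arguments are lists of equal length, an entry for each row: "jaw": the gripper's target within -1 to 1 (fully open at 1, half-way at 0, shut at -1); "dp": the shift along the tool's x, y, z in m, a list of three; "turn": the turn about the tool's z in rad. A call has 1 to 8 rows; each row shifts and turns the commanded pose from where the row before left it, along the tool's axes as they then stand; what a row does not reach is not made up. A row lasts 1/10 s, in which the tool goes at most 50 mm and 8.59 degrees, less where a joint would pass 70% of its speed; a pose out of reach is approached as far as the arm can. A call with a gripper value outside its range is refused whole. The fingers move at their own pace and stop on an object; "newtons" is the grip in N (left out, the last holds). Time passes only in rows, so rows that do not move let the fingers close. It gives the time, the measured TCP pose, the force, the opening and the grip force at its end, in the units of the state.
- r.read_state(): the state, without advancing time (a new reading comes with each control period).
- viewer.capture(name): name is "scene" or "top" or "wrist"; returns the picture (420x560x3 uint8, blue, green, red); there is no depth.
- viewer.camera_model(name): a dict with "vfov" (degrees; the focal length in pixels is half the picture's height over the tangent of half this angle, whatever the lens; pixels are square), "cx", "cy" (the principal point, pixels), "k1" (the pictures are not rectified: a ray, as slopes to the right and down, at radius r is drawn at 1 + k1 r^2 times it, then the intrinsics apply), "extrinsics" (4x4, takes a point from camera to world coordinates). Camera axes: x right, y down, z forward; pixel columns grow to the right and rows downward; lengths in m; the calibration is good to about 2 mm. A picture is of the moment at which its call begins: read the wrist's pose just before it. camera_model takes no time and is no camera call; for the wrist camera it gives the pose at the moment of the call.
- finish_job(): hands the job in; it is judged then, once.
The state is a dict: "clock": time; "joints": joint angles; "dq": joint speeds; "tau": joint torques, N m; "tcp_pos": TCP position; "ee_rot": TCP orientation; "contact_force": force on the tool from outside, world axes, zero at the start; "moment": the same for the moment, N m; "finger_gap": finger opening in m; "grip_force": force on a finger pad.
Only numpy, scipy, OpenCV 4.12 (cv2) and the standard library are available. Lean on these libraries where they do the work, as an engineer would, in place of code of your own. Each camera call takes 0.05 s, during which the arm holds its last target. There are 200 camera calls.

## Task

On the setting-out board, the long chair rail lies askew with one end beside the steel post. Push its free end so that the rail pivots about the post and swings in until it lies along the wooden fence, its other end staying beside the post. Slide it flat on the board without lifting it, and leave the shorter spare rail alone.

Things in the scene. Friction and masses are not known exactly. Their poses are not given: they have to be found in the camera images.
- rail: the long wooden chair rail lying askew on the board: 260 mm long, 36 wide, 30 high, plus a 20 mm long slimmer tenon at each end; about 200 g, loose. Origin: underside, centreline, 30 mm from the shoulder beside the post; x along it to the free end, 230 mm away; z up. Starts 17 to 32 degrees off the fence line, the post 2 to 11 mm clear of its +y side, near the origin
- rail_tip (a point): centre of the rail's free-end shoulder, 230 mm along the rail's x from its origin and 15 mm above its underside
- jig: fixed 12 mm plywood board, 400 x 310 mm. Origin: axis of its steel post (24 mm diameter, 45 mm tall above the board), at the board's underside; x along the fence, z up. Fence: dark strip 20 mm high above the board, x 80 to 280 mm, its face to the rail at y = -54 mm. Rail home: against that face, centreline at y = -36 mm, x along jig x, pushed there from its +y side
- spare_rail: the spare rail, of the same section but only 160 mm long between shoulders, loose on the bench beside the board; origin at the middle of its underside, x along it; to be left alone

How it is judged:
At the end, for the whole second after the job is handed in: The long rail lies flat and at rest on the board along the fence: its free end within 15 mm of its place against the fence, in line with the fence within 10 degrees, and its origin, at the other end, within 60 mm of the post's axis (y of rail_tip in the frame of jig between -0.051 and -0.021 m and angle between the x axis of rail and the x axis of jig, either way round below 0.175 rad and horizontal distance between rail and jig below 0.06 m and height (world z) of rail below 0.02 m and height (world z) of rail_tip below 0.035 m and linear speed of rail below 0.01 m/s); the robot touches nothing.
It fails at once if the rail is lifted or tipped off the board (either end raised by more than 15 mm) (height (world z) of rail above 0.027 m or height (world z) of rail_tip above 0.042 m).
It fails at once if the rail's pivot end leaves the post (its origin more than 70 mm from the post's axis) (horizontal distance between rail and jig above 0.07 m).
It fails at once if the spare rail is moved by more than 20 mm (distance of spare_rail from where it was at the start of the episode above 0.02 m).
It also fails if it takes over 29 s, if anything falls off the work surface, if the arm or the gripper's body presses on something with over 40 N, if the wrist force passes 120 N, or if a joint passes its speed limit or range.

## Working session

There is one attempt and no reset: what is moved stays moved. The work goes in short steps, Python scripts to look and compute and a tool call to move; the robot and the scene stay as the last step left them, time stands still between calls to the robot, and variables do not carry over. Pictures are saved under pics/ and viewed, at most 10 in all, crops included, and the job is handed in when it is done.

Besides the shell and the picture viewer there is one more tool, called after "Call:" in YAML: its name, and indented under it one key for each argument. carry_out: Moves the arm, as the interface text tells. Its arguments: {"type":"object","properties":{"jaw":{"type":"array","items":{"type":"number"}},"dp":{"type":"array","items":{"type":"array","items":{"type":"number"}}},"turn":{"type":"array","items":{"type":"number"}},"newtons":{"type":"number"}},"required":["jaw","dp","turn"]}

```bash
mkdir -p pics; cat > h.py <<'E'
import numpy as np, cv2
from workcell import r, viewer, finish_job
def cast(name, px, z, m=None):
    m=m or viewer.camera_model(name); f=210/np.tan(np.radians(m["vfov"])/2)
    out=[]
    T=np.array(m["extrinsics"])
    for u,v in px:
        d=np.array([(u-m["cx"])/f,(v-m["cy"])/f]); s=d.copy()
        for _ in range(30): s=d/(1+m["k1"]*(s@s))
        w=T[:3,:3]@np.array([s[0],s[1],1]); o=T[:3,3]
        out.append(o+w*(z-o[2])/w[2])
    return np.array(out)
E
python3 - <<'E'
from h import *
for n in("top","scene"):
    im=viewer.capture(n); cv2.imwrite(f"pics/{n}0.png",im); m=viewer.camera_model(n); print(n,m)
s=r.read_state(); print({k:s[k] for k in("clock","tcp_pos","ee_rot","joints","contact_force")})
E
```

```text
top {'vfov': 57.190724982440884, 'cx': 276.75950857097695, 'cy': 202.86743148004064, 'k1': -0.06168748446548478, 'extrinsics': array([[-0.01153248, -0.99805809,  0.06121315,  0.43030393],
       [-0.99971836,  0.01023857, -0.02140951,  0.01098277],
       [ 0.0207412 , -0.06144281, -0.99789508,  1.18138661],
       [ 0.        ,  0.        ,  0.        ,  1.        ]])}
scene {'vfov': 45.41950702526225, 'cx': 277.4987488498566, 'cy': 211.65420379744168, 'k1': -0.07941836922078241, 'extrinsics': array([[ 0.1776924 ,  0.83232957, -0.52502656,  1.41504609],
       [ 0.9840548 , -0.15453956,  0.088055  , -0.16452308],
       [-0.0078466 , -0.53230161, -0.84651841,  1.49823562],
       [ 0.        ,  0.        ,  0.        ,  1.        ]])}
{'clock': 0.1, 'tcp_pos': array([ 0.23737678, -0.46756198,  0.23053315]), 'ee_rot': array([-8.68108289e-04,  9.72536352e-01,  2.32749302e-01, -2.30714115e-04]), 'joints': array([-1.10098798e+00,  2.60616267e-01, -1.39282532e-01,  1.17269346e+00,
       -4.46510599e-05,  1.57079719e+00]), 'contact_force': array([-0.64728575,  0.46808163, -0.99574017])}
```

View pics/top0.png

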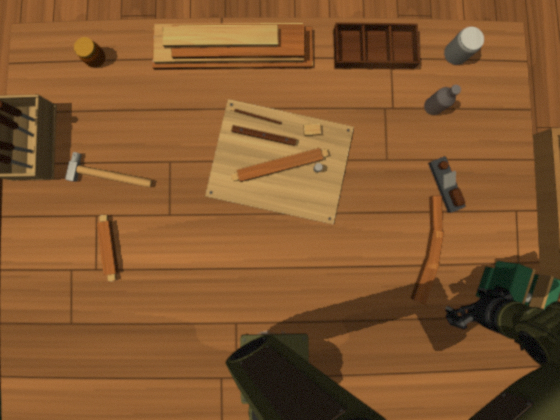

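View pics/scene0.png

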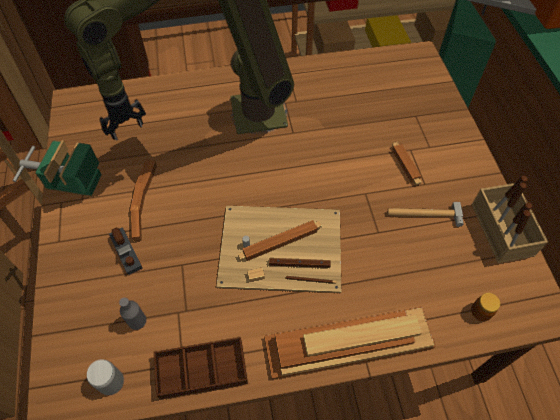

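The top view shows the rail from its free end (238,174) to its post end (327,153). The post is at (319,168) and the dark fence runs from (233,129) to (297,142). The spare rail, at (108,247), is well clear. Next I'll measure these with masks.

```bash
cat > m.py <<'E'
from h import *
def measure(im,name="top",verbose=True):
    hsv=cv2.cvtColor(im,cv2.COLOR_BGR2HSV)
    x0,y0,x1,y1=(205,98,356,226) if name=="top" else (218,205,343,293)
    board=np.zeros(im.shape[:2],np.uint8); board[y0:y1,x0:x1]=255
    return hsv,board
E
python3 - <<'E'
from h import *
im=cv2.imread("pics/top0.png"); hsv=cv2.cvtColor(im,cv2.COLOR_BGR2HSV)
for p in [(280,164),(265,135),(319,168),(240,160),(325,154),(240,175),(312,130)]: print(p,hsv[p[1],p[0]])
c=cv2.resize(im[95:230,200:360],None,fx=4.4,fy=4.4,interpolation=cv2.INTER_CUBIC); cv2.imwrite("pics/crop0.png",c)
# board corner check
print(cast("top",[(229,100),(354,126),(334,223),(206,196)],0.012).round(3))
print("post top",cast("top",[(319,167)],0.057).round(3))
im2=cv2.imread("pics/scene0.png")
print("scene board",cast("scene",[(225,206),(341,209),(341,291),(218,288)],0.012).round(3))
E
```

```text
(280, 164) [ 13 183 155]
(265, 135) [ 11 148  81]
(319, 168) [ 18  48 161]
(240, 160) [ 19 134 175]
(325, 154) [ 18 145 192]
(240, 175) [ 13 178 165]
(312, 130) [ 17 147 191]
[[ 0.823  0.13   0.012]
 [ 0.739 -0.257  0.012]
 [ 0.439 -0.188  0.012]
 [ 0.525  0.201  0.012]]
post top [[ 0.604 -0.139  0.057]]
scene board [[ 0.436 -0.188  0.012]
 [ 0.523  0.211  0.012]
 [ 0.824  0.136  0.012]
 [ 0.743 -0.249  0.012]]
```

View pics/crop0.png

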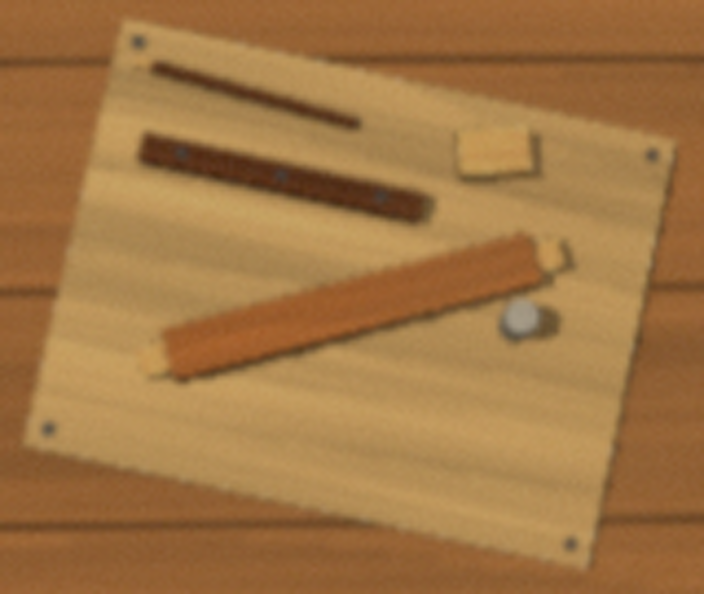

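The crop shows the rail shoulders at about (174,356) and (537,260), the post top at (521,316), and the fence face running along the lower edge (140,162)–(415,222). Next I'll turn these into jig coordinates.

```bash
cat > m.py <<'E'
from h import *
def mask(im,lo,hi,box):
    k=np.zeros(im.shape[:2],np.uint8); x0,y0,x1,y1=box
    k[y0:y1,x0:x1]=cv2.inRange(cv2.cvtColor(im,cv2.COLOR_BGR2HSV),lo,hi)[y0:y1,x0:x1]
    c=cv2.findContours(k,cv2.RETR_EXTERNAL,cv2.CHAIN_APPROX_NONE)[0]
    return max(c,key=cv2.contourArea)[:,0,:].astype(float)
def rect(P):
    c,s,a=cv2.minAreaRect(np.float32(P*1000)); b=cv2.boxPoints((c,s,a))/1000
    e=sorted([(np.linalg.norm(b[i]-b[i-1]),i) for i in range(4)])
    i=e[-1][1]; d=b[i]-b[i-1]; d=d/np.linalg.norm(d); d*=np.sign(d[1])
    return np.array(c)/1000,sorted(np.array(s)),d
def jig():
    im=cv2.imread("pics/top0.png")
    F=cast("top",mask(im,(0,90,20),(14,255,110),(225,120,303,150)),0.032)[:,:2]
    fc,fs,fd=rect(F)
    post=cast("top",[(318.4,166.8)],0.057)[0,:2]
    return post,fd,fc,fs
def tojig(p,post,fd):
    y=np.array([-fd[1],fd[0]]); return np.stack([(p-post)@fd,(p-post)@y],-1)
def rail(im,box):
    R=cast("top",mask(im,(0,160,105),(16,255,255),box),0.042)[:,:2]
    return rect(R)
E
python3 - <<'E'
from m import *
post,fd,fc,fs=jig(); print("post",post,"fence dir",np.degrees(np.arctan2(fd[1],fd[0])),fs,"centre jig",tojig(fc,post,fd))
im=cv2.imread("pics/top0.png")
c,s,d=rail(im,(225,145,330,182)); print("rail",c,s,np.degrees(np.arctan2(d[1],d[0])))
for n,t in(("post end",-.13),("origin",-.1),("mid",0),("tip",.13)): print(n,(c+t*d).round(4),tojig(c+t*d,post,fd).round(4))
s=r.read_state();
from scipy.spatial.transform import Rotation as Ro
q=s["ee_rot"]; print(Ro.from_quat([q[1],q[2],q[3],q[0]]).as_matrix().round(3))
E
```

```text
post [ 0.6046877  -0.13732205] fence dir 76.86764 [np.float64(19.008724212646484), np.float64(194.74755859375)] centre jig [ 0.18013865 -0.06281088]
rail [ 0.61544019 -0.0228252 ] [np.float64(37.86439514160156), np.float64(259.7198181152344)] 104.95773
post end [ 0.649  -0.1484] [-0.0007 -0.0457]
origin [ 0.6413 -0.1194] [ 0.0257 -0.0315]
mid [ 0.6154 -0.0228] [0.1139 0.0155]
tip [0.5819 0.1028] [0.2286 0.0768]
[[ 0.892  0.453 -0.001]
 [ 0.453 -0.892  0.002]
 [-0.    -0.002 -1.   ]]
```

The measurements agree with the given sizes: fence at y≈-63 (expected -64), rail 260×38, 28° askew, post gap about 10 mm. First move: shut the jaws and turn the tool so its x lines up with world x.

Call:
carry_out:
  jaw: [-1,-1,-1,-1,-1]
  dp:
    - [0,0,0]
    - [0,0,0]
    - [0,0,0]
    - [0,0,0]
    - [0,0,0]
  turn: [0.118,0.118,0.118,0.116,0]
  newtons: 20

```text
clock: 0.6
tcp_pos: [0.2375, -0.4678, 0.2309]
ee_rot: [-0.0, 1.0, 0.0, -0.0]
contact_force: [-0.6, -0.3, -0.2]
finger_gap: 0.012
grip_force: 0.0
```

Call:
carry_out:
  jaw: [-1,-1,-1,-1,-1,-1,-1,-1]
  dp:
    - [0.018,-0.033,0]
    - [0.018,-0.033,0]
    - [0.018,-0.033,0]
    - [0.018,-0.033,0]
    - [0.018,-0.033,0]
    - [0.018,-0.033,0]
    - [0.018,-0.033,0]
    - [0.018,-0.033,0]
  turn: [0,0,0,0,0,0,0,0]

```text
clock: 1.4
tcp_pos: [0.3821, -0.2027, 0.2312]
ee_rot: [0.0, 1.0, 0.001, -0.0]
contact_force: [1.0, -0.8, -0.0]
finger_gap: 0.0004
grip_force: 0.0
```

Call:
carry_out:
  jaw: [-1,-1,-1,-1,-1,-1,-1,-1]
  dp:
    - [0.017,-0.033,0]
    - [0.017,-0.033,0]
    - [0.017,-0.033,0]
    - [0.017,-0.033,0]
    - [0.017,-0.033,0]
    - [0.017,-0.033,0]
    - [0.017,-0.033,0]
    - [0,0,0]
  turn: [0,0,0,0,0,0,0,0]

```text
clock: 2.2
tcp_pos: [0.503, 0.0152, 0.2309]
ee_rot: [-0.006, 1.0, 0.013, 0.0]
contact_force: [-0.2, -0.8, -0.3]
finger_gap: -0.0001
grip_force: 0.0
```

Call:
carry_out:
  jaw: [-1,-1,-1,-1,-1,-1,-1,-1]
  dp:
    - [0.008,-0.022,0]
    - [0.008,-0.022,0]
    - [0,0,0.03]
    - [0,0,0.03]
    - [0,0,0.03]
    - [0,0,0.03]
    - [0,0,0.02]
    - [0,0,0]
  turn: [0,0,0,0,0,0,0,0]

```text
clock: 3.0
tcp_pos: [0.514, 0.0375, 0.0894]
ee_rot: [-0.016, 0.999, 0.027, -0.004]
contact_force: [-0.3, 1.1, 0.2]
finger_gap: 0.0005
grip_force: 0.0
```

```bash
python3 - <<'E'
from h import *
s=r.read_state(); im=viewer.capture("scene"); print(s["tcp_pos"],s["ee_rot"])
cv2.imwrite("pics/s1.png",cv2.resize(im[150:310,190:370],None,fx=3.6,fy=3.6,interpolation=cv2.INTER_CUBIC))
E
```

```text
[0.51404343 0.03753403 0.08944093] [-0.0161979   0.99949448  0.02711915 -0.0035994 ]
```

View pics/s1.png

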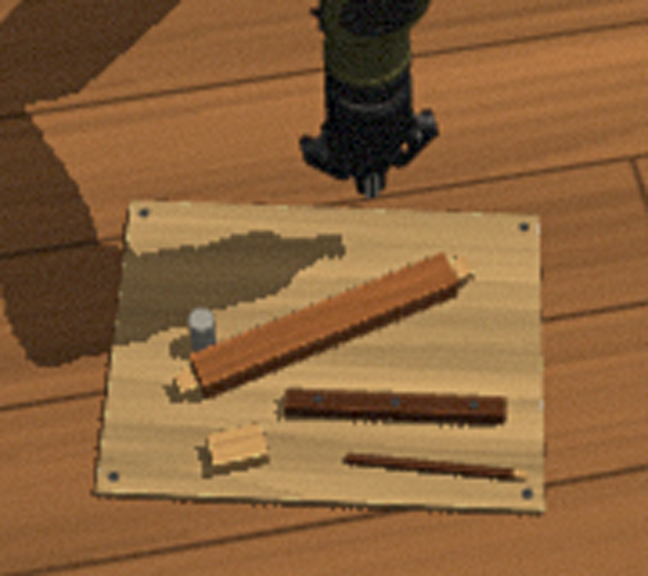

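The picture shows the closed fingers at (373,190) above the board's near edge, with the rail still untouched. The y shift has stopped short and the tool is tilting slightly, so I'll check whether a joint is at its limit.

```bash
python3 - <<'E'
from h import *
s=r.read_state(); print(s["joints"].round(3),s["dq"].round(3),s["tcp_pos"])
E
```

```text
[ 0.053  0.35  -0.4    0.824  0.032  3.14 ] [-0.    -0.029  0.046  0.013 -0.     0.002] [0.51541247 0.0375989  0.09112057]
```

Joint 6 is at its limit (3.14). I'll turn the tool back a quarter so that its y axis points along world +x.

Call:
carry_out:
  jaw: [-1,-1,-1,-1,-1,-1,-1,-1]
  dp:
    - [0,0,0]
    - [0,0,0]
    - [0,0,0]
    - [0,0,0]
    - [0,0,0]
    - [0,0,0]
    - [0,0,0]
    - [0,0,0]
  turn: [-0.14,-0.14,-0.14,-0.14,-0.14,-0.14,-0.14,-0.14]

```text
clock: 3.85
tcp_pos: [0.5182, 0.0378, 0.0942]
ee_rot: [-0.013, 0.831, 0.556, 0.01]
contact_force: [-0.3, 0.1, -0.0]
finger_gap: -0.0
grip_force: 0.0
```

Call:
carry_out:
  jaw: [-1,-1,-1,-1,-1]
  dp:
    - [0,0,0]
    - [0,0,0]
    - [0,0,0]
    - [0,0,0]
    - [0,0,0]
  turn: [-0.13,-0.13,-0.13,0,0]

```text
clock: 4.35
tcp_pos: [0.5176, 0.0378, 0.0934]
ee_rot: [-0.011, 0.71, 0.704, 0.012]
contact_force: [-0.4, 0.1, 0.7]
finger_gap: 0.0002
grip_force: 0.0
```

```bash
python3 - <<'E'
from h import *
from scipy.spatial.transform import Rotation as Ro
s=r.read_state(); q=s["ee_rot"]; print(s["joints"].round(3),s["tcp_pos"]);print(Ro.from_quat([q[1],q[2],q[3],q[0]]).as_matrix().round(3))
E
```

```text
[ 0.053  0.348 -0.397  0.824  0.032  1.633] [0.51763601 0.037807   0.09339588]
[[ 0.009  1.     0.   ]
 [ 0.999 -0.009  0.032]
 [ 0.032  0.    -0.999]]
```

Call:
carry_out:
  jaw: [-1,-1,-1,-1,-1,-1]
  dp:
    - [0.012,0,0]
    - [0.012,0,0]
    - [0,0,0.03]
    - [0,0,0.025]
    - [0,0,0.014]
    - [0,0,0]
  turn: [0,0,0,0,0,0]

```text
clock: 4.95
tcp_pos: [0.5145, 0.065, 0.022]
ee_rot: [-0.014, 0.709, 0.705, 0.009]
contact_force: [-0.6, 0.0, 0.2]
finger_gap: -0.0
grip_force: 0.0
```

Call:
carry_out:
  jaw: [-1,-1,-1,-1,-1,-1,-1,-1]
  dp:
    - [0,0.006,0]
    - [0,0.006,0]
    - [0,0.006,0]
    - [0,0.006,0]
    - [0,0.006,0]
    - [0,0.006,0]
    - [0,0.006,0]
    - [0,0.006,0]
  turn: [0,0,0,0,0,0,0,0]

```text
clock: 5.75
tcp_pos: [0.5648, 0.0637, 0.0237]
ee_rot: [-0.012, 0.709, 0.705, 0.01]
contact_force: [-0.8, -0.4, 0.3]
finger_gap: -0.0002
grip_force: 0.2
```

Call:
carry_out:
  jaw: [-1,-1,-1,-1,-1,-1,-1,-1]
  dp:
    - [0.001,0.005,0]
    - [0.001,0.005,0]
    - [0.001,0.005,0]
    - [0.001,0.005,0]
    - [0.001,0.005,0]
    - [0.001,0.005,0]
    - [0,0.005,0]
    - [0,0,0]
  turn: [0,0,0,0,0,0,0,0]

```text
clock: 6.55
tcp_pos: [0.6008, 0.0695, 0.0241]
ee_rot: [-0.012, 0.709, 0.705, 0.011]
contact_force: [0.2, -0.2, 0.6]
finger_gap: -0.0002
grip_force: 0.0
```

```bash
python3 - <<'E'
from m import *
post,fd,_,_=jig()
im=viewer.capture("top"); cv2.imwrite("pics/t2.png",im); sc=viewer.capture("scene")
cv2.imwrite("pics/s2.png",cv2.resize(sc[150:310,190:370],None,fx=3.6,fy=3.6,interpolation=cv2.INTER_CUBIC))
try:
    c,s,d=rail(im,(225,145,330,182)); print(s,np.degrees(np.arctan2(d[1],d[0])),tojig(c,post,fd))
except Exception as e: print(e)
s=r.read_state(); print(s["tcp_pos"],tojig(s["tcp_pos"][:2],post,fd))
E
```

```text
[np.float64(33.3393440246582), np.float64(69.13228607177734)] 89.61577 [ 0.02875311 -0.03095067]
[0.59981833 0.06938943 0.02393383] [0.20019918 0.05170716]
```

View pics/s2.png

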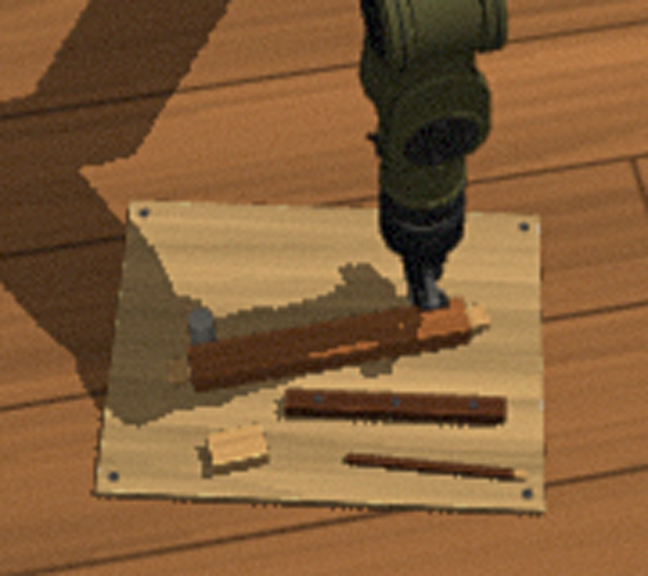

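The rail has turned about halfway, to roughly 13° off the fence, with its post end still by the post and the fingers behind its free end at (430,305). I'll keep pushing.

Call:
carry_out:
  jaw: [-1,-1,-1,-1,-1,-1,-1,-1]
  dp:
    - [0,0.005,0]
    - [0,0.005,0]
    - [0,0.005,0]
    - [0,0.005,0]
    - [-0.001,0.005,0]
    - [-0.001,0.005,0]
    - [-0.001,0.005,0]
    - [-0.001,0.005,0]
  turn: [0,0,0,0,0,0,0,0]

```text
clock: 7.45
tcp_pos: [0.64, 0.0651, 0.0237]
ee_rot: [-0.012, 0.709, 0.705, 0.011]
contact_force: [-0.5, 1.3, 0.1]
finger_gap: 0.0001
grip_force: 0.4
```

Call:
carry_out:
  jaw: [-1,-1,-1,-1]
  dp:
    - [-0.001,0.003,0]
    - [0,0.003,0]
    - [0,0.002,0]
    - [0,0,0]
  turn: [0,0,0,0]

```text
clock: 7.85
tcp_pos: [0.648, 0.0641, 0.0236]
ee_rot: [-0.012, 0.709, 0.705, 0.011]
contact_force: [0.6, -0.3, 0.3]
finger_gap: 0.0003
grip_force: 0.0
```

```bash
python3 - <<'E'
from m import *
post,fd,_,_=jig()
sc=viewer.capture("scene")
cv2.imwrite("pics/s3.png",cv2.resize(sc[190:300,210:350],None,fx=5,fy=5,interpolation=cv2.INTER_CUBIC))
s=r.read_state(); print(s["tcp_pos"],tojig(s["tcp_pos"][:2],post,fd),s["contact_force"])
E
```

```text
[0.64779085 0.06412285 0.02364133] [0.20596976 0.00379266] [-0.05155259  0.38454668  0.42387343]
```

View pics/s3.png

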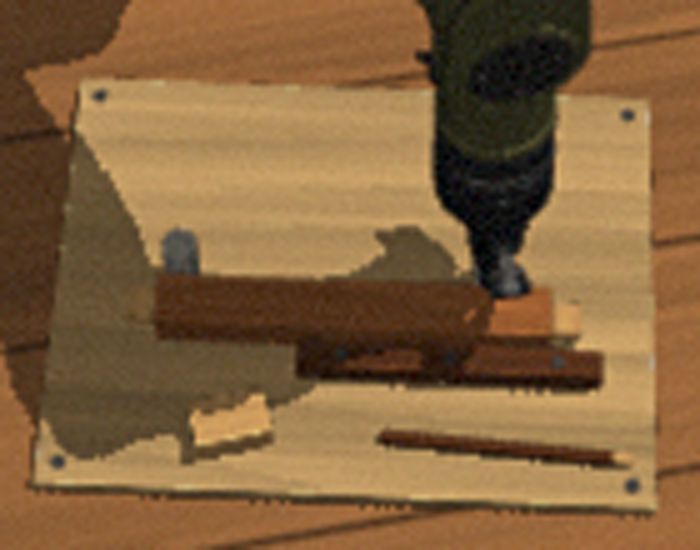

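The rail is now nearly parallel to the fence, and only a few mm are left at the free end (552,345). I'll advance in small steps and watch the force.

Call:
carry_out:
  jaw: [-1,-1,-1,-1]
  dp:
    - [0,0.002,0]
    - [0,0.002,0]
    - [0,0.001,0]
    - [0,0,0]
  turn: [0,0,0,0]

```text
clock: 8.3
tcp_pos: [0.6518, 0.0641, 0.0235]
ee_rot: [-0.013, 0.709, 0.705, 0.01]
contact_force: [-2.1, -0.1, 2.4]
finger_gap: 0.0004
grip_force: 1.4
```

Call:
carry_out:
  jaw: [-1,-1,-1]
  dp:
    - [0,0.002,0]
    - [0,0.001,0]
    - [0,0,0]
  turn: [0,0,0]

```text
clock: 8.6
tcp_pos: [0.6526, 0.0638, 0.0232]
ee_rot: [-0.014, 0.709, 0.705, 0.008]
contact_force: [-7.1, -1.1, 4.1]
finger_gap: 0.0001
grip_force: 3.4
```

The force has risen to 7 N with little advance, so the rail is against the fence. I'll back off and lift clear.

Call:
carry_out:
  jaw: [-1,-1,-1,-1,-1,-1,-1,-1]
  dp:
    - [0,-0.006,0]
    - [0,-0.015,0]
    - [0,-0.02,0]
    - [0,-0.02,0]
    - [0,0,-0.04]
    - [0,0,-0.04]
    - [0,-0.04,-0.04]
    - [0,-0.04,-0.03]
  turn: [0,0,0,0,0,0,0,0]

```text
clock: 9.4
tcp_pos: [0.5218, 0.0605, 0.1716]
ee_rot: [-0.01, 0.709, 0.705, 0.013]
contact_force: [0.5, -0.3, -0.0]
finger_gap: 0.0004
grip_force: 0.0
```

Call:
carry_out:
  jaw: [-1,-1,-1,-1,-1,-1,-1,-1]
  dp:
    - [-0.04,-0.02,0]
    - [-0.04,-0.02,0]
    - [-0.04,-0.02,0]
    - [-0.04,0,0]
    - [-0.04,0,0]
    - [-0.04,0,0]
    - [-0.04,0,0]
    - [0,0,0]
  turn: [0,0,0,0,0,0,0,0]

```text
clock: 10.2
tcp_pos: [0.4591, -0.2241, 0.1607]
ee_rot: [-0.009, 0.711, 0.703, 0.011]
contact_force: [0.2, 0.5, -0.1]
finger_gap: 0.0001
grip_force: 0.0
```

```bash
python3 - <<'E'
from m import *
post,fd,_,_=jig()
im=viewer.capture("top"); cv2.imwrite("pics/t4.png",cv2.resize(im[85:235,190:370],None,fx=4,fy=4,interpolation=cv2.INTER_CUBIC)); cv2.imwrite("pics/t4full.png",im)
c,s,d=rail(im,(225,140,330,182)); print(s,np.degrees(np.arctan2(d[1],d[0])),tojig(c,post,fd),"tip",tojig(c+.13*d,post,fd),"origin",tojig(c-.1*d,post,fd))
s=r.read_state(); print(s["tcp_pos"],s["clock"],s["contact_force"])
E
```

```text
[np.float64(41.72789764404297), np.float64(260.2136535644531)] 77.87827 [ 0.11674865 -0.03662428] tip [ 0.24672842 -0.03433134] origin [ 0.01676421 -0.03838808]
[ 0.45856868 -0.22168858  0.16055827] 10.25 [0.14018179 0.16382743 0.41317901]
```

View pics/t4.png

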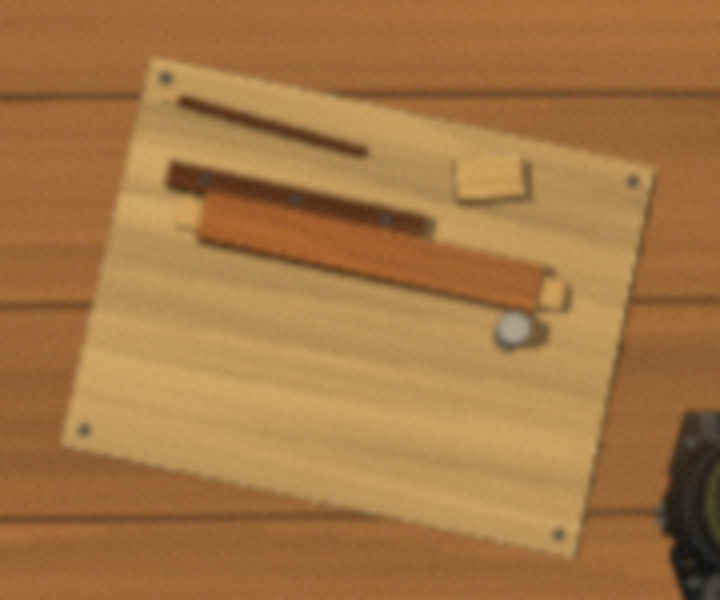

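The rail lies flat along the fence, from (200,215) to (545,288), with its post end by the post at (514,328). In jig coordinates the tip is at y≈-0.034, the angle is about 1°, and the origin is about 42 mm from the post. The arm is clear, so I'm handing in.

```bash
python3 -c "
from workcell import finish_job
print(finish_job())"
```

```text
the job is handed in; nothing more can be done
None
```

I swung the rail in against the fence and handed the job in at about 10 s. By the last picture it lay about 1° off the fence line, with its free end at y ≈ -34 mm and its origin about 42 mm from the post; no verdict came back.

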